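# Index the tablet mould, eject the full wash tablet and lay it out to cure

### The job

Of the two wash tablets in the revolving mould, only the full-height one is ready: draw the index pin, turn the dial until that tablet's die faces the outlet and let the pin drop home in its hole. Push the ejector pad all the way in so that the tablet slides out onto the apron, let the ejector spring back, and lay the tablet flat on the slatted curing board without dropping it. Leave the thin, under-filled tablet in its die to be topped up, the dial locked, and the other things where they stand.

Things in the scene. Friction and masses are not known exactly. Their poses are not given: they have to be found in the camera images.
- mould: Revolving tablet mould, fixed: round base 178 mm across, table top at z 28 mm. Origin: on the dial's axis at worktop height. Its -y axis points from the dial's axis to the outlet and apron (robot's right), +y to the ejector pad. A fence 13 mm high, inner radius 60 mm, surrounds the dial but for the outlet, a 36 mm gap between two blocks (15 mm high, reaching 73 mm from the axis).
- dial_hub (a point): Top of the hub nut on the dial's axis, 59 mm above the worktop. The aluminium dial (radius 58 mm, top face 46 mm above the worktop) has six U-shaped dies, 32 mm wide, open to the rim, every 60 deg, centres 44 mm from the axis. Axes as the dial's, which turns with joint dial.
- outlet_die (a point): Centre of the die place facing the outlet, on the table top, 44 mm from the axis along the mould's -y. An empty die stands here at the start. Beyond it a sprung catch nose at either side of the outlet (about 3 N each) holds a tablet in until it is pushed out.
- apron (a point): Where the ejected tablet comes to lie: on the outlet apron, 92.5 mm from the axis along the mould's -y. The apron is 50 mm wide, 28 mm above the worktop, with open sides (nothing within 60 mm along the mould's x either way, but for the index knob, 65 mm or more from here and 75 mm high); it ends 125 mm from the axis in a lip 5 mm high.
- dial (a joint): Angle of the dial (rad), 0 at the start, positive anticlockwise from above, range +-1.15; about 1 N of friction at the knob. Index holes at -1.047, 0, +1.047 (60 deg, one die apart). The die beside the outlet on the mould's -x side comes to the outlet at +1.047, the one on its +x side at -1.047.
- index_pin (a joint): Height of the spring index pin (m): 0 = home in a hole, 0.008 = just out, riding on the table top, 0.014 = at its upper stop. Spring 3 N at home, 6.5 N at the stop, downward. The 8 mm pin has 1.2 mm play either side in its hole; let go over a hole it drops home, elsewhere it rides on the table and the dial stays free.
- index_knob (a point): Middle of the index pin's black round knob, 24 mm in diameter, 21 mm high, 54 to 75 mm above the worktop when home. It stands on the dial's steel arm, 74 mm from the axis, at 165 deg in the mould's frame at dial 0 (0 = +x, 90 = +y; the robot's side) and goes round with the dial. Lift it to draw the pin; move it round the axis to turn the dial.
- ejector (a joint): Travel of the ejector slide (m): 0 = sprung back, 0.050 = pressed to its stop. Spring 4 N at rest, 9.5 N at the stop; the catches add about 5 N when a tablet passes. It springs back by itself when let go.
- ejector_pad (a point): Centre of the outer face of the ejector's black palm pad, 38 mm wide, 5 to 40 mm above the worktop, facing the mould's +y, 155 mm from the axis when sprung back. Push it along the mould's -y: its finger, under the dial, pushes the tablet in the outlet die out to 92 mm from the axis at full travel.
- tablet: The full-height wash tablet: chalky disc, 30.4 mm in diameter, 16 mm high, about 30 g, flat in a die beside the outlet (60 deg to one side or the other), its top 2 mm below the dial's top. Origin: centre of its underside; z is its own axis.
- thin_tablet: The under-filled tablet: the same disc but only 7 mm high, its top 11 mm below the dial's top, in the die on the other side of the outlet. Origin: centre of its underside. It stays in its die and goes round with the dial.
- curing_board: Slatted wooden board, fixed, 140 mm (its x) by 84 mm (its y), top 14 mm above the worktop; six slats along its y, 18 mm wide, 6 mm gaps. Origin: at worktop height under its middle. Two tablets lie near its +x end (away from the robot); the middle and the -x end are free.
- cured_0: A tablet like the full one (30.4 x 16 mm), already curing on the board, about 50 mm from its middle towards its +x end. Origin: centre of its underside.
- cured_1: A second such tablet beside it.
- soda_jar: Jar with a black lid, 44 mm in diameter, 105 mm high, standing behind the board. Origin: centre of its underside.
- scent_oil: Small brown dropper bottle, 33 mm in diameter, 102 mm high, near the jar. Origin: centre of its underside.
- dosing_cup: Pale blue measuring cup, 71 x 90 mm, 62 mm high, standing behind the board. Origin: on its underside.
Mind the look-alikes: they are no part of the job. Of the things like the thin_tablet, leave any that is blue, purple or turquoise; of the rest the smaller one is meant.

How it is judged:
On the way, in this order (a step that is already met when the one before it is completed fails the run):
1. the full tablet's die stands at the outlet and the index pin is home in its hole (horizontal distance between tablet and outlet_die below 0.008 m and value of joint index_pin below 0.003 m), for 0.2 s.
2. the ejector is pressed fully home and the tablet is out on the apron (value of joint ejector above 0.045 m and y of tablet in the frame of mould below -0.082 m and z of tablet in the frame of mould between 0.024 and 0.033 m and angle between tablet's own z axis and vertical below 0.2 rad), for 0.05 s.
3. the ejector has sprung back and left the tablet on the apron (value of joint ejector below 0.005 m and y of tablet in the frame of mould below -0.082 m and z of tablet in the frame of mould between 0.024 and 0.033 m and angle between tablet's own z axis and vertical below 0.2 rad), for 0.1 s.
At the end, for the whole second after the job is handed in: The full tablet lies flat (0.1 rad) and still on the curing board, its centre 8 mm or more inside the edges; the thin one is still in its die; the dial is locked, its index pin home within 3 mm; the ejector is sprung back within 5 mm (x of tablet in the frame of curing_board between -0.06 and 0.06 m and y of tablet in the frame of curing_board between -0.034 and 0.034 m and z of tablet in the frame of curing_board between 0.0115 and 0.017 m and angle between tablet's own z axis and vertical below 0.1 rad and linear speed of tablet below 0.02 m/s and horizontal distance between thin_tablet and mould below 0.05 m and z of thin_tablet in the frame of mould below 0.033 m and value of joint index_pin below 0.003 m and value of joint ejector below 0.005 m); the robot touches nothing.
It fails at once if the thin tablet comes out of its die (not (horizontal distance between thin_tablet and mould below 0.05 m and z of thin_tablet in the frame of mould below 0.033 m)).
It fails at once if the full tablet is dropped (faster than 0.7 m/s with no finger on it) (linear speed of tablet above 0.7 m/s and contact force between the fingers and tablet below 0.05 N).
It fails at once if a curing tablet, the jar, the bottle or the cup is pushed more than 30 mm (distance of any of cured_0, cured_1, soda_jar, scent_oil, dosing_cup from where it was at the start of the episode above 0.03 m).
It fails at once if the jar or the bottle is knocked over (angle between any of soda_jar, scent_oil's own z axis and vertical above 0.5 rad).
It also fails if it takes over 61 s, if anything falls off the work surface, if the arm or the gripper's body presses on something with over 40 N, if the wrist force passes 120 N, or if a joint passes its speed limit or range.

### The arm

A 6-joint arm with a two-finger parallel gripper is mounted at the origin on a cart in front of the work surface, level with it; the furniture and walls round the work are solid. World frame = base frame: x ahead of the robot, y to its left, z up, the work surface at z = 0. Lengths are in m, angles in rad, forces in N, time in s.
With the tool pointing down it reaches from about 0.35 to 0.725 m from the base axis. Payload 6 kg.
Tool frame: the origin (TCP) lies midway between the tips of the shut fingers; the grasp point (between the pads) lies 19 mm behind it (grasp_offset is the z of the grasp point in the tool frame, in m); z points along the fingers, y is the direction in which the jaws open and shut (so a half turn about z gives the same grasp; the last joint's range is limited). The gripper opens to 85 mm and grips with 20 to 120 N. Pads are 22 mm wide; open, the fingers measure 114 mm over their backs; the gripper's body (76 mm by 85 mm) begins 54 mm behind the grasp point. The pads swing forward as they close: fully open they stand 13 mm farther back than shut.
Start: joints at [1.468, 0.04, 0.085, 0, -1.615, -0.334], TCP at [0.254, 0.544, 0.231] pointing down, gripper open.
Joint ranges: [-2.56, 2.56], [-1.29, 2.01], [-1.08, 1.49], [-3.29, 1.98], [-2.81, -0.18], [-2.99, 2.99]. Speed limits (rad/s): [2.57, 2.57, 3.01, 3.14, 3.14, 3.14].

### API

Orientations are given as a rotation vector (axis times angle).
In Python, from workcell import * gives the robot as it stands.
- The arm moves only by the shell command python3 -m creep 'ROWS'. ROWS is JSON, a list that holds one entry, the list of rows, each a list of 7 numbers: the shift along the world's x, y, z scaled (see below), then the turn, a rotation vector about the world's x, y, z scaled (see below), then the opening, from 0 (shut) to 1 (fully open). In form: [[[dx, dy, dz, rx, ry, rz, grip], ...]]. A call has 1 to 20 rows; each row is the pose to reach, as a shift and turn from the pose commanded when the call began, turning the shorter way round; what a row does not reach only later rows make up. The controller multiplies each number of a shift by 100 mm and each number of a turn by 2 pi rad. A row lasts 1/10 s, in which the tool goes at most 50 mm and 8.59 degrees, less where a joint would pass 70% of its speed; a pose out of reach is approached as far as the arm can. A call with a number of a shift or a turn outside -1 to 1 is refused whole. A call with a gripper value outside its range is refused whole. The fingers move at their own pace and stop on an object; the grip force is fixed at half the most. Time passes only in rows, so rows that repeat a pose let the fingers close. It gives the time, the measured TCP pose, the force and the opening at its end, in the units of the state.
- state(): the state, without advancing time (a new reading comes with each control period).
- camera(name): name is "scene" or "top" or "wrist"; returns a dict with "frame" (480x640x3 uint8, blue, green, red), "depth" (480x640 float32, m along the optical axis (not along the pixel's ray), 0 where there is no reading), "intrinsics" (3x3 intrinsics, pixels), "k1" (the pictures are not rectified: a ray, as slopes to the right and down, at radius r is drawn at 1 + k1 r^2 times it, then the intrinsics apply), "rvec" (rotation vector, rad) and "tvec" (3), from world to camera coordinates, as OpenCV has them. Camera axes: x right, y down, z forward; pixel columns grow to the right and rows downward; lengths in m; the calibration is good to about 2 mm. A picture is of the moment at which its call begins.
- hand_in(): hands the job in, once; it reports no verdict.
The state is a dict: "t": time; "q": joint angles; "dq": joint speeds; "tau": joint torques, N m; "tool_pos": TCP position; "orientation": TCP orientation; "ft_force": force on the tool from outside, world axes, zero at the start; "moment": the same for the moment, N m; "width": opening from 0.0 (shut) to 1.0 (fully open).
Only numpy, scipy, OpenCV 4.12 (cv2) and the standard library are available. Lean on these libraries where they do the work, as an engineer would, in place of code of your own. Each camera call takes 0.05 s, during which the arm holds its last target. There are 200 camera calls.

## Working session

There is one attempt and no reset: what is moved stays moved. The work goes in short steps, Python scripts to look and compute and a shell command to move; the robot and the scene stay as the last step left them, time stands still between calls to the robot, and variables do not carry over. Pictures are saved under pics/ and viewed, about 8 in all and at most 12, crops included, and the job is handed in when it is done.

```bash
mkdir -p pics; cat > h.py <<'E'
from workcell import *
import numpy as np, cv2
def grab(n):
    c=camera(n); c['R']=cv2.Rodrigues(np.array(c['rvec'],float))[0]; c['t']=np.array(c['tvec'],float).ravel(); c['K']=np.array(c['intrinsics'],float); c['C']=-c['R'].T@c['t']; return c
def ray(c,u,v):
    K=c['K']; p=np.array([(u-K[0,2])/K[0,0],(v-K[1,2])/K[1,1]]); s=p.copy()
    for _ in range(20): s=p/(1+c['k1']*(s@s))
    return c['R'].T@np.array([s[0],s[1],1.0])
def onz(c,u,v,z):
    d=ray(c,u,v); return c['C']+d*(z-c['C'][2])/d[2]
def dep(c,u,v):
    return c['C']+ray(c,u,v)*c['depth'][int(v),int(u)]
def proj(c,P):
    x=c['R']@np.array(P,float)+c['t']; s=x[:2]/x[2]; s=s*(1+c['k1']*(s@s)); K=c['K']
    return np.array([K[0,0]*s[0]+K[0,2],K[1,1]*s[1]+K[1,2]])
def two(c1,p1,c2,p2):
    d1=ray(c1,*p1);d2=ray(c2,*p2); A=np.stack([d1,-d2],1); s=np.linalg.lstsq(A,c2['C']-c1['C'],rcond=None)[0]
    a=c1['C']+d1*s[0]; b=c2['C']+d2*s[1]; return (a+b)/2,np.linalg.norm(a-b)
E
python3 - <<'E'
from h import *
for n in('scene','top'):
    c=grab(n); cv2.imwrite(f'pics/{n}0.png',c['frame']); print(n,c['C'],c['K'][0,0],c['k1'])
    import pickle; pickle.dump(c,open(f'{n}0.pkl','wb'))
print(state())
E
```

```text
scene [ 0.05889618 -0.36726757  0.76174683] 473.3489174879105 0.04280376970266146
top [ 0.48791974 -0.11878719  1.01230399] 507.5565259579527 -0.02015717646103766
{'t': 0.1, 'q': array([ 1.46769591e+00,  4.07423898e-02,  8.39027039e-02, -4.22139128e-04,
       -1.61550519e+00, -3.33700714e-01]), 'dq': array([ 0.00016117, -0.00328938,  0.00243934,  0.00054968, -0.00073112,
       -0.00038995]), 'tau': array([-5.54940620e-03, -3.69345725e+01,  3.48285127e+01,  6.95164785e+00,
       -4.48223844e-03,  7.74787935e-06]), 'tool_pos': array([0.25362859, 0.54342416, 0.23037692]), 'orientation': array([ 3.06542208e+00, -6.80311820e-01, -3.78023030e-04]), 'ft_force': array([ 0.65858654, -1.23266405,  0.53028997]), 'moment': array([-0.0392463 ,  0.03057729, -0.05888629]), 'width': 0.9985922810723535}
```

View pics/top0.png

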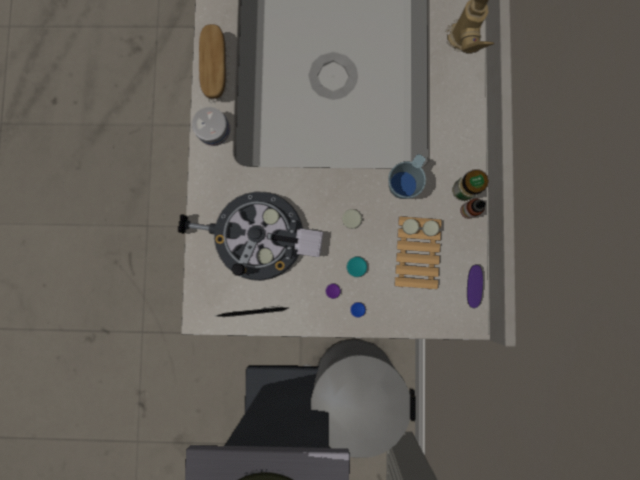

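View pics/scene0.png

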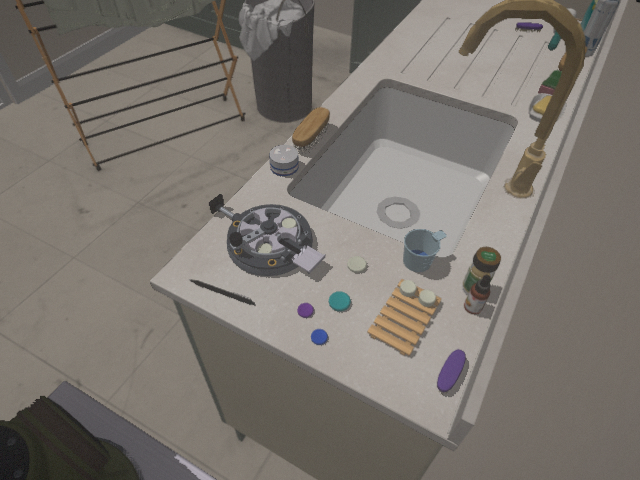

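The top view shows the mould at (257,235) with tablets in dies at (271,216) and (265,256). The apron is at (308,242), the ejector pad at (184,224) and the black knob at (238,269). A loose pale disc lies at (352,219). The board is at (418,253) with cured tablets at (411,227) and (431,229), and coloured discs are at (357,267), (333,291) and (358,310). Next I measure these and take a close crop.

```bash
python3 - <<'E'
from h import *
import pickle
t=pickle.load(open('top0.pkl','rb'));s=pickle.load(open('scene0.pkl','rb'))
for n,u,v in [('hub',257,234),('tabA',271,216),('tabB',265,256),('loose',352,219),('knob',238,269),('pad',184,224),('apron',308,242),('apron end',320,244),('board',418,253),('cur0',411,227),('cur1',431,229),('cup',407,181),('table',370,240)]:
    print(n,dep(t,u,v).round(3))
for n,u,v in [('tabA',289,224),('tabB',266,249)]: print('scene',n,dep(s,u,v).round(3))
a=cv2.resize(t['frame'][180:295,170:330],None,fx=5,fy=5,interpolation=cv2.INTER_CUBIC)
b=cv2.resize(s['frame'][190:285,200:335],None,fx=5,fy=5,interpolation=cv2.INTER_CUBIC)
cv2.imwrite('pics/a.png',cv2.convertScaleAbs(a,alpha=1.4)); cv2.imwrite('pics/b.png',cv2.convertScaleAbs(b,alpha=1.4))
E
```

```text
hub [0.568 0.021 0.061]
tabA [ 0.604 -0.003  0.044]
tabB [0.527 0.008 0.036]
loose [ 0.605 -0.16   0.009]
knob [0.501 0.052 0.074]
pad [0.587 0.169 0.032]
apron [ 0.556 -0.074  0.028]
apron end [ 0.552 -0.098  0.035]
board [ 0.54  -0.292  0.001]
cur0 [ 0.589 -0.274  0.03 ]
cur1 [ 0.585 -0.312  0.031]
cup [ 0.684 -0.269  0.005]
table [ 0.565 -0.197 -0.001]
scene tabA [ 0.599 -0.003  0.043]
scene tabB [0.526 0.006 0.033]
```

View pics/a.png

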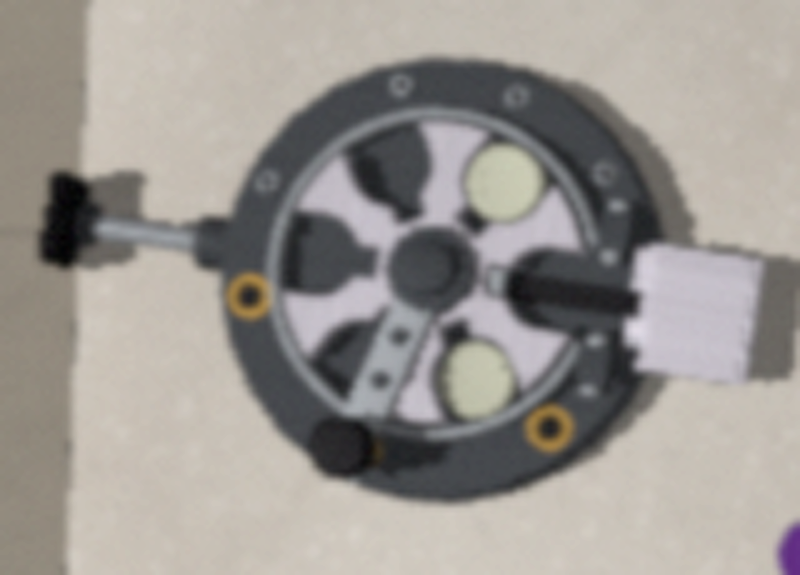

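View pics/b.png

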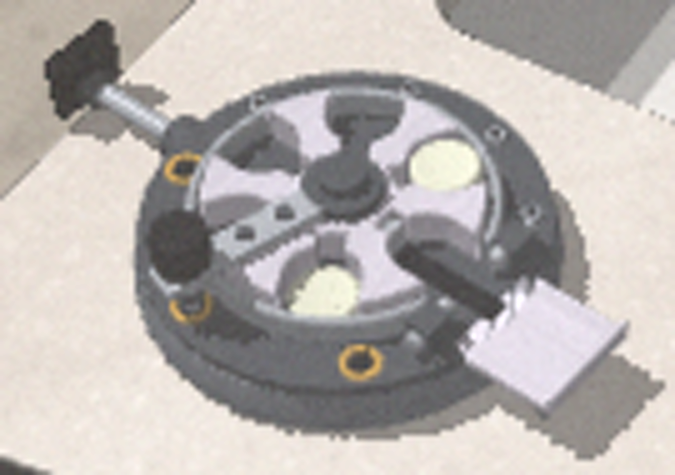

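The near-outlet tablet on the robot's far side, top-view pixel (271,216), has its top at z 0.044, so it is the full one. The one at (265,256) is recessed with its top at 0.035, so it is thin. The loose disc at (352,219), the cured pair and the coloured discs are look-alikes. The full tablet is on the mould's +x side, so the dial must go to -60°. I'll move over the knob next.

```bash
python3 -m creep '[[[0.25,-0.5,0,0,0,0,1],[0.5,-1,0,0,0,0,1],[0.5,-1,0,0,0,0,1]]]'; python3 -m creep '[[[0.25,-0.5,0,0,0,0,1],[0.5,-1,0,0,0,0,1],[0.5,-1,0,0,0,0,1]]]';python3 -m creep '[[[0.25,-0.5,0,0,0,0,1],[0.5,-1,0,0,0,0,1],[0.5,-1,0,0,0,0,1]]]';python3 -m creep '[[[0.25,-0.5,0,0,0,0,0.7],[0.5,-1,0,0,0,0,0.7],[0.5,-1,0,0,0,0,0.7]]]'
python3 -m creep '[[[0.2,-0.45,0,0,0,0,0.7],[0.46,-0.93,0,0,0,0,0.7],[0.46,-0.93,0,0,0,0,0.7],[0.46,-0.93,0,0,0,0,0.7]]]'
python3 - <<'E'
from h import *
import pickle
c=grab('wrist'); cv2.imwrite('pics/w1.png',c['frame']); pickle.dump(c,open('w1.pkl','wb')); print(c['C'],c['R'],state()['q'],state()['tool_pos'],c['K'][0,0])
E
```

```text
t: 0.4
tool_pos: [0.3053, 0.4407, 0.2319]
orientation: [-3.066, 0.684, -0.001]
ft_force: [-0.5, 0.6, 0.7]
width: 1.0
t: 0.7
tool_pos: [0.3551, 0.3408, 0.2319]
orientation: [-3.065, 0.684, -0.001]
ft_force: [0.8, 0.1, 0.4]
width: 0.998
t: 1.0
tool_pos: [0.4049, 0.2409, 0.2316]
orientation: [-3.066, 0.685, -0.001]
ft_force: [-0.7, 0.4, 0.0]
width: 1.003
t: 1.3
tool_pos: [0.4549, 0.141, 0.2311]
orientation: [3.065, -0.686, -0.0]
ft_force: [-0.0, -0.4, -0.6]
width: 0.701
t: 1.7
tool_pos: [0.5001, 0.0501, 0.2305]
orientation: [3.065, -0.684, -0.002]
ft_force: [-0.1, 0.5, 0.8]
width: 0.706
[0.56819693 0.01826805 0.37243504] [[-4.25376497e-01 -9.05016224e-01  6.85565859e-04]
 [-8.64198231e-01  4.06415889e-01  2.96626942e-01]
 [-2.68730820e-01  1.25585665e-01 -9.54993187e-01]] [ 5.03373222e-01 -2.20851494e-01 -1.60076793e-01 -4.56587814e-04
 -1.63252824e+00  6.29815610e-01] [0.49980269 0.05109184 0.23068812] 360.95027013134296
```

View pics/w1.png

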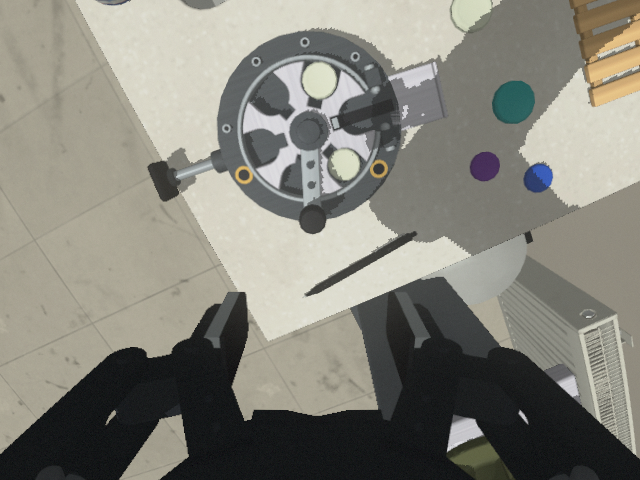

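The wrist view shows the hub at (309,129), knob at (313,218), full tablet at (319,81), thin tablet at (344,164), pad at (163,181) and apron at (420,95).

```bash
cat >> h.py <<'E'
def cloud(c,u0,u1,v0,v1):
    vv,uu=np.mgrid[v0:v1,u0:u1]; K=c['K']
    p=cv2.undistortPoints(np.stack([uu.ravel(),vv.ravel()],1).astype(np.float64)[:,None],K,np.array([c['k1'],0,0,0.]))[:,0]
    d=c['depth'][v0:v1,u0:u1].ravel().astype(float); P=np.c_[p*d[:,None],d]
    W=(P-c['t'])@c['R']; k=d>0; return W[k],np.c_[uu.ravel(),vv.ravel()][k],c['frame'][v0:v1,u0:u1].reshape(-1,3)[k].astype(int)
E
python3 - <<'E'
from h import *
import pickle
t=pickle.load(open('top0.pkl','rb'));s=pickle.load(open('scene0.pkl','rb'));w=pickle.load(open('w1.pkl','rb'))
def rep(n,W,px): print(n,len(W),'med',np.median(W,0).round(4),'mid',((W.min(0)+W.max(0))/2).round(4),'ext',np.ptp(W,axis=0).round(3),'px',px.mean(0).round(1))
for nm,c,b in(('top',t,(165,335,175,300)),('wrist',w,(140,460,20,250)),('scene',s,(200,335,185,290))):
    W,px,col=cloud(c,*b); h=np.array([.568,.021]); r=np.linalg.norm(W[:,:2]-h,axis=1)
    k=np.linalg.norm(W[:,:2]-[.501,.052],axis=1)<.02
    m=k&(W[:,2]>.068); rep(nm+' knob',W[m],px[m])
    m=(r<.022)&(W[:,2]>.055); rep(nm+' hub',W[m],px[m])
    m=(W[:,1]>.145)&(W[:,2]>.008)&(abs(W[:,0]-.585)<.04); rep(nm+' pad',W[m],px[m])
    m=(r>.076)&(abs(W[:,2]-.028)<.006)&(W[:,1]<-.055)&(col.min(1)>90); rep(nm+' apron',W[m],px[m])
    print(cv2.minAreaRect((W[m][:,:2]*1000).astype(np.float32)))
    hsv=cv2.cvtColor(col.astype(np.uint8)[:,None],cv2.COLOR_BGR2HSV)[:,0].astype(int)
    g=(abs(hsv[:,0]-30)<10)&(hsv[:,1]>30)&(hsv[:,2]>110)&(W[:,2]>.03)
    for q,n in(((.602,-.003),'full'),((.527,.007),'thin')):
        m=g&(np.linalg.norm(W[:,:2]-q,axis=1)<.02); rep(nm+' '+n,W[m],px[m])
pt=[(271,216)]
print('hub 2view',two(t,(256.4,233.6),w,(309,129)))
E
```

```text
top knob 130 med [0.501  0.0536 0.0752] mid [0.501  0.0545 0.074 ] ext [0.022 0.023 0.01 ] px [237.2 269. ]
top hub 105 med [0.5696 0.0251 0.0583] mid [0.5661 0.0265 0.0589] ext [0.034 0.028 0.008] px [254.8 233.3]
top pad 216 med [0.5868 0.1694 0.0286] mid [0.5884 0.1621 0.026 ] ext [0.036 0.033 0.035] px [185.2 224. ]
top apron 546 med [ 0.5564 -0.076   0.0287] mid [ 0.5557 -0.078   0.0283] ext [0.053 0.046 0.011] px [309.1 242.1]
((555.9431762695312, -75.95528411865234), (45.399898529052734, 49.89439392089844), 82.78826141357422)
  return _methods._mean(a, axis=axis, dtype=dtype,
  ret = um.true_divide(
Traceback (most recent call last):
ValueError: zero-size array to reduction operation minimum which has no identity
```

```bash
python3 - <<'E'
from h import *
import pickle
t=pickle.load(open('top0.pkl','rb'));s=pickle.load(open('scene0.pkl','rb'));w=pickle.load(open('w1.pkl','rb'))
def rep(n,W,px):
    if len(W)<5: print(n,'none');return
    print(n,len(W),'med',np.median(W,0).round(4),'mid',((W.min(0)+W.max(0))/2).round(4),'ext',np.ptp(W,axis=0).round(3),'px',px.mean(0).round(1))
R={}
for nm,c,b in(('top',t,(165,335,175,300)),('wrist',w,(140,460,20,250)),('scene',s,(200,335,185,290))):
    W,px,col=cloud(c,*b); h=np.array([.568,.021]); r=np.linalg.norm(W[:,:2]-h,axis=1)
    k=np.linalg.norm(W[:,:2]-[.501,.053],axis=1)<.02
    m=k&(W[:,2]>.068); rep(nm+' knob',W[m],px[m])
    m=(r<.022)&(W[:,2]>.055); rep(nm+' hub',W[m],px[m])
    m=(W[:,1]>.145)&(W[:,2]>.008)&(abs(W[:,0]-.585)<.04); rep(nm+' pad',W[m],px[m])
    m=(r>.076)&(abs(W[:,2]-.028)<.006)&(W[:,1]<-.055)&(col.min(1)>60); rep(nm+' apron',W[m],px[m])
    if m.any(): print(cv2.minAreaRect((W[m][:,:2]*1000).astype(np.float32)))
    g=(col[:,1]-col[:,0]>8)&(col[:,1]>90)&(W[:,2]>.025)
    for q,n in(((.602,-.003),'full'),((.527,.007),'thin')):
        m=g&(np.linalg.norm(W[:,:2]-q,axis=1)<.02); rep(nm+' '+n,W[m],px[m]); R[nm,n]=px[m].mean(0)
for n in('full','thin'):print(n,two(t,R['top',n],w,R['wrist',n]),two(t,R['top',n],s,R['scene',n]),two(w,R['wrist',n],s,R['scene',n]))
print('hub 2view',two(t,(256.4,233.6),w,(309,129)))
print('knob',two(t,(237.2,269),w,(313,216)))
E
```

```text
top knob 130 med [0.501  0.0536 0.0752] mid [0.501  0.0545 0.074 ] ext [0.022 0.023 0.01 ] px [237.2 269. ]
top hub 105 med [0.5696 0.0251 0.0583] mid [0.5661 0.0265 0.0589] ext [0.034 0.028 0.008] px [254.8 233.3]
top pad 216 med [0.5868 0.1694 0.0286] mid [0.5884 0.1621 0.026 ] ext [0.036 0.033 0.035] px [185.2 224. ]
top apron 547 med [ 0.5564 -0.076   0.0287] mid [ 0.5564 -0.078   0.0283] ext [0.054 0.046 0.011] px [309.1 242.1]
((555.9532470703125, -75.91117095947266), (45.402400970458984, 49.9043083190918), 82.66120910644531)
top full 177 med [ 0.6042 -0.0009  0.0444] mid [ 0.6042 -0.0017  0.0434] ext [0.028 0.029 0.011] px [270.4 216. ]
top thin 156 med [0.5277 0.0079 0.035 ] mid [0.5284 0.007  0.0352] ext [0.029 0.025 0.009] px [265.3 255.6]
wrist knob 576 med [0.5004 0.0545 0.0741] mid [0.4994 0.0548 0.0721] ext [0.024 0.023 0.008] px [311.9 219.8]
wrist hub 443 med [0.5675 0.0267 0.0578] mid [0.5675 0.0268 0.0579] ext [0.02  0.02  0.005] px [307.8 131.4]
wrist pad 1047 med [0.5857 0.1708 0.0247] mid [0.5871 0.1629 0.0242] ext [0.038 0.036 0.032] px [167.8 178.7]
wrist apron
[... 1249 characters left out ...]
ay([ 6.03791653e-01, -5.27145145e-04,  3.78149471e-02]), np.float64(0.0022690465143156433)) (array([6.04007343e-01, 1.54563197e-04, 4.01574014e-02]), np.float64(0.0024737078615155238)) (array([6.02040914e-01, 1.97565118e-05, 4.21975862e-02]), np.float64(0.0004947644454356613))
thin (array([0.52760548, 0.00881903, 0.03173039]), np.float64(0.0023091506635609126)) (array([0.5278078 , 0.00871713, 0.03268962]), np.float64(0.002044494758821056)) (array([0.52703753, 0.00957308, 0.0330006 ]), np.float64(0.0002745822017535814))
hub 2view (array([0.56938177, 0.02490836, 0.04392884]), np.float64(0.0010612721454204062))
knob (array([0.5013869 , 0.05388991, 0.06815719]), np.float64(0.002080110076188111))
```

Estimates: hub (0.567,0.026), mould yaw about -7.3°, knob (0.499,0.054, top 0.075). I'll descend, grip, and lift the pin.

```bash
python3 -m creep '[[[-0.01,0.03,-0.5,0,0,0.007,0.6],[-0.01,0.03,-1,0,0,0.007,0.6],[-0.01,0.03,-1,0,0,0.007,0.6]]]'; python3 -m creep '[[[0,0,-0.4,0,0,0,0.6],[0,0,-0.77,0,0,0,0.6],[0,0,-0.77,0,0,0,0.6],[0,0,-0.77,0,0,0,0.2],[0,0,-0.77,0,0,0,0.2],[0,0,-0.77,0,0,0,0.2],[0,0,-0.77,0,0,0,0.2],[0,0,-0.77,0,0,0,0.2]]]'
```

```text
t: 2.05
tool_pos: [0.4941, 0.0544, 0.1234]
orientation: [3.076, -0.609, -0.019]
ft_force: [-1.0, -1.2, -0.7]
width: 0.599
t: 2.85
tool_pos: [0.5008, 0.0545, 0.0585]
orientation: [-3.079, 0.612, -0.008]
ft_force: [-1.9, 0.3, 5.2]
width: 0.247
```

```bash
python3 -m creep '[[[0,0,0,0,0,0,0.1],[0,0,0,0,0,0,0.1]]]'; python3 - <<'E'
from h import *
c=grab('wrist'); cv2.imwrite('pics/w2.png',c['frame']);print(state()['tool_pos'],state()['width'],state()['ft_force'])
E
```

```text
t: 3.05
tool_pos: [0.5008, 0.0545, 0.0585]
orientation: [-3.079, 0.612, -0.008]
ft_force: [-3.1, 1.2, 5.0]
width: 0.25
[0.50075117 0.05446916 0.05847011] 0.2564269865862718 [-2.39103542  0.67349223  5.64241054]
```

View pics/w2.png

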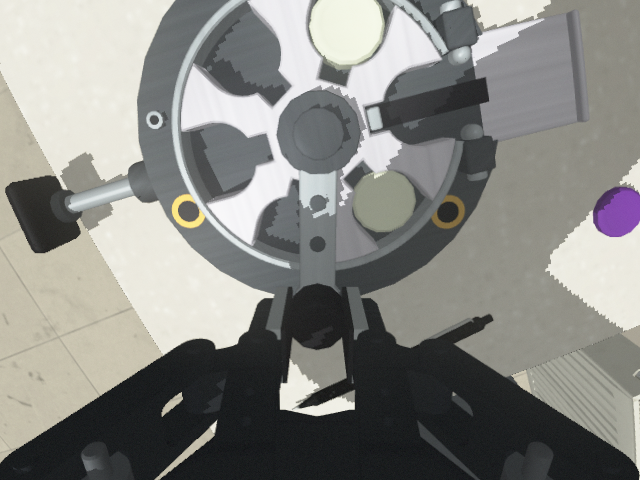

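The wrist view shows the knob at (318,315), held between the pads. Lifting 11 mm.

```bash
python3 -m creep '[[[0,0,0.05,0,0,0,0.1],[0,0,0.11,0,0,0,0.1],[0,0,0.11,0,0,0,0.1],[0,0,0.11,0,0,0,0.1]]]'
```

```text
t: 3.5
tool_pos: [0.5002, 0.0541, 0.0664]
orientation: [-3.08, 0.612, -0.005]
ft_force: [7.4, 0.5, -5.2]
width: 0.25
```

```bash
python3 -m creep '[[[0,0,0.03,0,0,0,0.1],[0,0,0.03,0,0,0,0.1],[0,0,0.03,0,0,0,0.1]]]'
```

```text
t: 3.8
tool_pos: [0.5001, 0.054, 0.0691]
orientation: [-3.08, 0.613, -0.005]
ft_force: [8.1, -0.6, -6.1]
width: 0.248
```

```bash
python3 -m creep '[[[0.027,0.057,0,0,0,-0.0139,0.1],[0.058,0.112,0,0,0,-0.0278,0.1],[0.095,0.163,0,0,0,-0.0417,0.1],[0.135,0.212,0,0,0,-0.0556,0.1],[0.181,0.256,0,0,0,-0.0694,0.1],[0.229,0.297,0,0,0,-0.0833,0.1],[0.281,0.333,0,0,0,-0.0972,0.1],[0.335,0.365,0,0,0,-0.1111,0.1],[0.335,0.365,0,0,0,-0.1111,0.1]]]'; python3 -m creep '[[[0.058,0.025,0,0,0,-0.0139,0.1],[0.117,0.048,0,0,0,-0.0278,0.1],[0.177,0.063,0,0,0,-0.0417,0.1],[0.240,0.075,0,0,0,-0.0556,0.1],[0.240,0.075,0,0,0,-0.0556,0.1],[0.240,0.075,0,0,0,-0.0556,0.1],[0.240,0.075,0,0,0,-0.0556,0.1]]]'
python3 - <<'E'
from h import *
import pickle
t=grab('top');W,px,col=cloud(t,165,335,175,300)
g=(col[:,1]-col[:,0]>8)&(col[:,1]>80)&(W[:,2]>.025)&(np.linalg.norm(W[:,:2]-[.567,.026],axis=1)<.062)
K=cv2.kmeans(W[g][:,:2].astype(np.float32),2,None,(3,50,1e-5),5,0)[2]; print(K, np.degrees(np.arctan2(K[:,1]-.026,K[:,0]-.567)),g.sum())
m=(np.linalg.norm(W[:,:2]-[.56,.097],axis=1)<.02); print(W[m].max(0))
cv2.imwrite('pics/t2.png',cv2.resize(t['frame'][180:295,170:330],None,fx=5,fy=5,interpolation=cv2.INTER_CUBIC))
E
```

```text
t: 4.7
tool_pos: [0.5334, 0.0906, 0.0685]
orientation: [-2.683, 1.632, -0.002]
ft_force: [5.8, -0.2, -5.1]
width: 0.249
t: 5.4
tool_pos: [0.5571, 0.0984, 0.0685]
orientation: [-2.361, 2.07, -0.001]
ft_force: [5.7, 1.2, -6.6]
width: 0.251
[[ 0.5332763   0.05236645]
 [ 0.56368774 -0.02165835]] [141.98033 -93.97563] 241
[0.57926425 0.0986597  0.10163496]
```

View pics/t2.png

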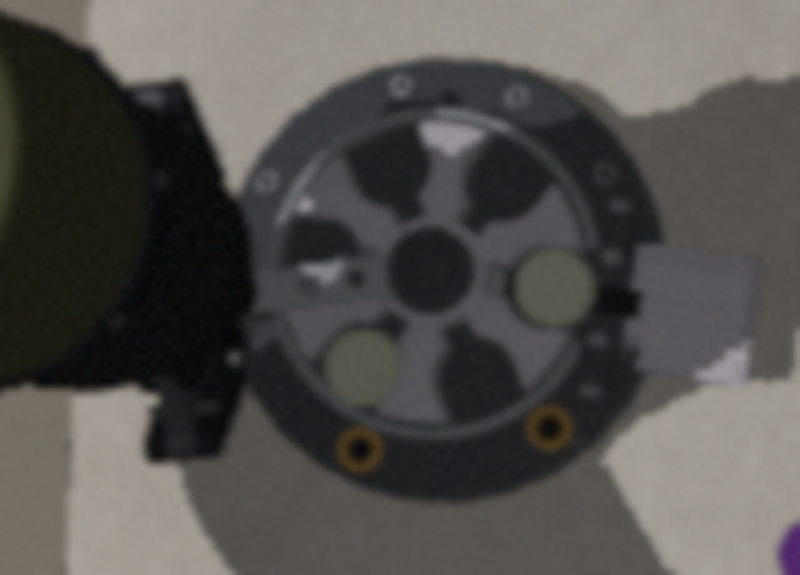

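Crop: the full tablet is at (555,288), facing the outlet, and the thin one is at (362,370), in its die. I'll lower the pin while watching force.

```bash
python3 -m creep '[[[0,0,-0.03,0,0,0,0.1],[0,0,-0.06,0,0,0,0.1],[0,0,-0.06,0,0,0,0.1],[0,0,-0.06,0,0,0,0.1]]]'
```

```text
t: 5.85
tool_pos: [0.557, 0.0983, 0.0626]
orientation: [-2.361, 2.07, -0.001]
ft_force: [5.1, 2.1, -4.7]
width: 0.248
```

Still a spring pull at 4 mm, so the pin is entering the hole. I'll lower the rest and release.

```bash
python3 -m creep '[[[0,0,-0.035,0,0,0,0.1],[0,0,-0.035,0,0,0,0.1],[0,0,-0.035,0,0,0,0.1]]]'; python3 -m creep '[[[0,0,0,0,0,0,0.5],[0,0,0,0,0,0,0.5],[0,0,0,0,0,0,0.5],[0,0,0.5,0,0,0,0.5],[0,0,1,0,0,0,0.4],[0,0,1,0,0,0,0.4]]]'
python3 -m creep '[[[0,0.5,0.3,0,0,0,0.4],[0.02,1,0.5,0,0,0,0.2],[0.02,1,0.5,0,0,0,0],[0.02,1,0.5,0,0,0,0]]]'
python3 - <<'E'
from h import *
for n,b in(('top',(165,335,175,300)),('scene',(200,335,185,290))):
    t=grab(n);W,px,col=cloud(t,*b)
    m=(np.linalg.norm(W[:,:2]-[.557,.098],axis=1)<.02)&(W[:,2]>.055)&(W[:,2]<.1); print(n,'knob',m.sum(),np.median(W[m],0) if m.any() else 0, W[m].max(0) if m.any() else 0)
    m=(W[:,1]>.15)&(W[:,2]>.008)&(W[:,2]<.05)&(abs(W[:,0]-.585)<.04); print('pad',m.sum(),W[m].min(0),W[m].max(0))
    g=(col[:,1]-col[:,0]>8)&(col[:,1]>80)&(W[:,2]>.025)&(np.linalg.norm(W[:,:2]-[.567,.026],axis=1)<.062)
    K=cv2.kmeans(W[g][:,:2].astype(np.float32),2,None,(3,50,1e-5),5,0)[2]; print(K, np.degrees(np.arctan2(K[:,1]-.026,K[:,0]-.567)))
E
```

```text
t: 6.15
tool_pos: [0.5571, 0.0983, 0.059]
orientation: [-2.361, 2.07, -0.001]
ft_force: [5.8, 2.1, -4.1]
width: 0.247
t: 6.75
tool_pos: [0.5596, 0.0979, 0.1679]
orientation: [-2.354, 2.065, -0.012]
ft_force: [0.5, -0.3, 1.2]
width: 0.398
t: 7.15
tool_pos: [0.5583, 0.1993, 0.2093]
orientation: [-2.363, 2.069, -0.0]
ft_force: [-0.1, -0.8, -0.8]
width: 0.003
top knob 148 [0.55784655 0.09676806 0.07485288] [0.56911893 0.11081162 0.0781908 ]
pad 205 [0.57054011 0.15019975 0.00884489] [0.60662766 0.17933795 0.0429084 ]
[[ 0.53233314  0.05192008]
 [ 0.5640068  -0.02103446]] [143.21486 -93.64126]
scene knob 142 [0.55101515 0.09498971 0.07261048] [0.56627247 0.10930869 0.07769575]
pad 216 [0.56577222 0.15033037 0.00827756] [0.60311089 0.18081138 0.04080314]
[[ 0.5588353  -0.02143547]
 [ 0.53039426  0.05661428]] [-99.76611 140.0934 ]
```

The pin is home, since the knob top is back at 0.075. Moving behind the ejector pad with the fingers shut.

```bash
python3 -m creep '[[[0.3,0.1,-0.3,0,0,-0.02,0],[0.32,0.105,-0.6,0,0,-0.0415,0],[0.32,0.105,-1,0,0,-0.0415,0],[0.32,0.105,-1,0,0,-0.0415,0]]]'; python3 -m creep '[[[0,0,-0.4,0,0,0,0],[0,0,-0.86,0,0,0,0],[0,0,-0.86,0,0,0,0],[0,0,-0.86,0,0,0,0]]]'; python3 -m creep '[[[-0.01,-0.08,0,0,0,0,0],[-0.02,-0.16,0,0,0,0,0],[-0.024,-0.19,0,0,0,0,0],[-0.024,-0.19,0,0,0,0,0]]]'
```

```text
t: 7.65
tool_pos: [0.5869, 0.2052, 0.101]
orientation: [2.062, -2.354, -0.006]
ft_force: [-1.5, 0.7, -1.8]
width: 0.0
t: 8.05
tool_pos: [0.591, 0.2074, 0.0248]
orientation: [2.072, -2.361, 0.002]
ft_force: [0.6, -0.1, 1.5]
width: 0.005
t: 8.45
tool_pos: [0.5892, 0.1898, 0.0251]
orientation: [-2.069, 2.358, -0.001]
ft_force: [0.1, 4.2, 1.9]
width: 0.002
```

```bash
python3 -m creep '[[[-0.004,-0.03,0,0,0,0,0],[-0.008,-0.06,0,0,0,0,0],[-0.011,-0.09,0,0,0,0,0],[-0.015,-0.12,0,0,0,0,0],[-0.019,-0.15,0,0,0,0,0],[-0.023,-0.18,0,0,0,0,0],[-0.027,-0.21,0,0,0,0,0],[-0.031,-0.24,0,0,0,0,0],[-0.034,-0.27,0,0,0,0,0],[-0.038,-0.3,0,0,0,0,0],[-0.042,-0.33,0,0,0,0,0],[-0.046,-0.36,0,0,0,0,0],[-0.05,-0.39,0,0,0,0,0],[-0.054,-0.42,0,0,0,0,0],[-0.057,-0.44,0,0,0,0,0],[-0.059,-0.46,0,0,0,0,0],[-0.06,-0.475,0,0,0,0,0],[-0.06,-0.475,0,0,0,0,0]]]'
```

```text
t: 10.25
tool_pos: [0.5824, 0.1436, 0.0237]
orientation: [-2.071, 2.358, 0.002]
ft_force: [0.6, 9.7, 4.6]
width: -0.003
```

Force 9.7 N, near the stop. I'll push a few more millimetres gently.

```bash
python3 -m creep '[[[-0.003,-0.02,0,0,0,0,0],[-0.005,-0.035,0,0,0,0,0],[-0.005,-0.035,0,0,0,0,0],[-0.005,-0.035,0,0,0,0,0]]]'; python3 - <<'E'
from h import *
print(state()['tool_pos'])
for n,b in(('top',(165,335,175,300)),('scene',(200,335,185,290))):
    t=grab(n);W,px,col=cloud(t,*b)
    g=(col[:,1]-col[:,0]>6)&(col[:,1]>60)&(W[:,2]>.025)&(np.linalg.norm(W[:,:2]-[.555,-.066],axis=1)<.05)
    print(n,g.sum(),np.median(W[g],0),W[g].min(0),W[g].max(0),px[g].mean(0))
E
```

```text
t: 10.65
tool_pos: [0.5821, 0.1413, 0.0237]
orientation: [-2.07, 2.356, 0.003]
ft_force: [0.2, 12.8, 2.6]
width: 0.002
[0.58213085 0.14129111 0.02369141]
top 184 [ 0.55702088 -0.06697753  0.0445213 ] [ 0.54351024 -0.08061696  0.03213861] [ 0.57053411 -0.05194769  0.04913953] [303.91304348 241.14130435]
scene 191 [ 0.55030275 -0.06751556  0.04315931] [ 0.53754926 -0.08101888  0.03029434] [ 0.56661665 -0.05097588  0.04649996] [304.27225131 252.47120419]
```

The tablet is on the apron at about (0.556,-0.067), mould y about -0.093, and the ejector is at its stop. Releasing the ejector.

```bash
python3 -m creep '[[[0.012,0.1,0,0,0,0,0],[0.025,0.2,0,0,0,0,0],[0.037,0.3,0,0,0,0,0],[0.05,0.4,0,0,0,0,0],[0.062,0.5,0,0,0,0,0],[0.09,0.7,0,0,0,0,0],[0.09,0.7,0,0,0,0,0],[0.09,0.7,0.4,0,0,0,0],[0.09,0.7,1,0,0,0,0],[0.09,0.7,1,0,0,0,0]]]';  python3 -m creep '[[[0,-0.3,0.3,0,0,0,0.4],[-0.05,-0.7,0.3,0,0,0,0.6],[-0.08,-1,0.3,0,0,0,0.6]]]'; python3 -m creep '[[[-0.04,-0.5,0,0,0,0,0.6],[-0.13,-1,0,0,0,0,0.6],[-0.13,-1,0,0,0,0,0.6]]]'; python3 -m creep '[[[-0.07,-0.5,0,0,0,0,0.6],[-0.14,-0.75,0,0,0,0,0.6],[-0.14,-0.75,0,0,0,0,0.6],[-0.14,-0.75,0,0,0,0,0.6]]]'
python3 - <<'E'
from h import *
print(state()['tool_pos'],state()['q'])
for n,b in(('wrist',(0,640,0,480)),('scene',(200,335,185,290))):
    t=grab(n);W,px,col=cloud(t,*b)
    g=(col[:,1]-col[:,0]>8)&(col[:,1]>60)&(W[:,2]>.035)&(W[:,2]<.05)&(np.linalg.norm(W[:,:2]-[.555,-.066],axis=1)<.04)
    print(n,g.sum()); 
    if g.any(): print(np.median(W[g],0),(W[g].min(0)+W[g].max(0))/2,np.ptp(W[g],axis=0),px[g].mean(0))
    m=(W[:,1]>.15)&(W[:,2]>.008)&(W[:,2]<.05)&(abs(W[:,0]-.585)<.04); print('pad',m.sum(),W[m].max(0) if m.any() else 0)
    cv2.imwrite(f'pics/{n}3.png',t['frame'])
E
```

```text
t: 11.75
tool_pos: [0.5926, 0.2084, 0.1293]
orientation: [-2.068, 2.356, -0.006]
ft_force: [0.8, 1.0, 1.1]
width: -0.0
t: 12.05
tool_pos: [0.582, 0.1065, 0.1532]
orientation: [2.072, -2.361, 0.0]
ft_force: [-0.0, 0.6, -0.7]
width: 0.507
t: 12.35
tool_pos: [0.5681, 0.0034, 0.1526]
orientation: [2.065, -2.365, -0.0]
ft_force: [-0.5, 0.8, 0.1]
width: 0.598
t: 12.75
tool_pos: [0.555, -0.0672, 0.1522]
orientation: [2.07, -2.362, -0.001]
ft_force: [-0.3, 0.2, 0.6]
width: 0.6
[ 0.55503455 -0.06718197  0.15219292] [ 2.38566249e-01 -6.20637429e-02 -1.60159176e-01 -1.75867068e-04
 -1.47415249e+00 -3.70034036e-01]
wrist 1314
[ 0.55502689 -0.06687201  0.04289693] [ 0.55519148 -0.06561879  0.04030008] [0.02939554 0.03047971 0.0105916 ] [316.09893455 234.8500761 ]
pad 0 0
scene 93
[ 0.55230814 -0.06634317  0.04307646] [ 0.55413103 -0.06646123  0.0410115 ] [0.02977228 0.02668919 0.01156527] [304.44086022 251.87096774]
pad 222 [0.60423788 0.18078862 0.04142248]
```

View pics/wrist3.png

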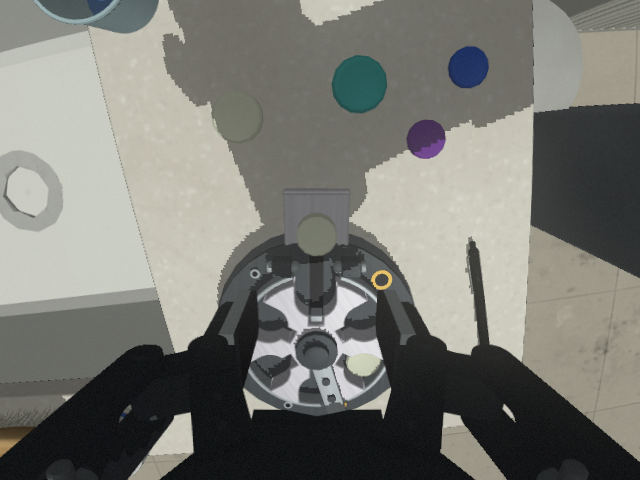

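The wrist view shows the tablet flat on the apron at (316,235) and the thin one in its die at (363,364). The pad is back. Descending to grip, and measuring the board from the first pictures.

```bash
python3 -m creep '[[[0,0.003,-0.4,0,0,0,0.6],[0,0.003,-0.8,0,0,0,0.6],[0,0.003,-0.95,0,0,0,0.6],[0,0.003,-0.95,0,0,0,0.6]]]'; python3 -m creep '[[[0,0,-0.15,0,0,0,0.6],[0,0,-0.25,0,0,0,0.6],[0,0,-0.25,0,0,0,0.45],[0,0,-0.25,0,0,0,0.2],[0,0,-0.25,0,0,0,0.2],[0,0,-0.25,0,0,0,0.2],[0,0,-0.25,0,0,0,0.2],[0,0,-0.25,0,0,0,0.2]]]'
python3 - <<'E'
from h import *
import pickle
for n,b in(('top0',(385,455,205,300)),('scene0',(355,450,270,360))):
    c=pickle.load(open(n+'.pkl','rb'));W,px,col=cloud(c,*b)
    m=(W[:,2]>.009)&(W[:,2]<.022)&(col[:,2]-col[:,0]>50); r=cv2.minAreaRect((W[m][:,:2]*1000).astype(np.float32)); print(n,m.sum(),np.median(W[m],0),r)
    m=(W[:,2]>.025)&(W[:,2]<.035)&(W[:,0]>.55)&(W[:,0]<.62); print('cured',cv2.kmeans(W[m][:,:2].astype(np.float32),2,None,(3,50,1e-5),5,0)[2])
E
```

```text
t: 13.25
tool_pos: [0.554, -0.0661, 0.0553]
orientation: [2.07, -2.357, -0.004]
ft_force: [0.9, 0.0, -0.1]
width: 0.601
t: 14.05
tool_pos: [0.5557, -0.0665, 0.0333]
orientation: [-2.072, 2.361, -0.001]
ft_force: [-0.7, 0.4, 1.4]
width: 0.32
top0 1711 [ 0.52791646 -0.28813562  0.01497967] ((540.4740600585938, -289.5792236328125), (82.84420013427734, 136.2054443359375), 86.42838287353516)
cured [[ 0.59071577 -0.2717161 ]
 [ 0.58803225 -0.31121686]]
scene0 1919 [ 0.52074495 -0.28877819  0.01398493] ((537.014404296875, -288.3840026855469), (82.8391342163086, 139.04092407226562), 87.10225677490234)
cured [[ 0.5862202  -0.27144462]
 [ 0.58370775 -0.31052002]]
```

Board centre (0.539,-0.289), yaw about -3°. I'll place at board x -24 mm, which is world (0.515,-0.288). Lifting and carrying.

```bash
python3 -m creep '[[[0,0,0.1,0,0,0,0.2],[0,0,0.3,0,0,0,0.2],[0,0,0.6,0,0,0,0.2],[0,-0.2,0.7,0,0,0,0.2],[-0.08,-0.5,0.7,0,0,0,0.2],[-0.16,-0.8,0.7,0,0,0,0.2],[-0.2,-1,0.7,0,0,0,0.2],[-0.2,-1,0.7,0,0,0,0.2]]]'; python3 -m creep '[[[-0.06,-0.3,0,0,0,0,0.2],[-0.12,-0.6,0,0,0,0,0.2],[-0.2,-0.9,0,0,0,0,0.2],[-0.2,-1,0,0,0,0,0.2],[-0.2,-1,0,0,0,0,0.2]]]';  python3 -m creep '[[[0,-0.1,-0.1,0,0,0,0.2],[-0.007,-0.21,-0.3,0,0,0,0.2],[-0.007,-0.21,-0.5,0,0,0,0.2],[-0.007,-0.21,-0.6,0,0,0,0.2],[-0.007,-0.21,-0.6,0,0,0,0.2],[-0.007,-0.21,-0.6,0,0,0,0.2]]]'
python3 - <<'E'
from h import *
c=grab('wrist'); cv2.imwrite('pics/w4.png',c['frame']);print(state()['tool_pos'],state()['width'])
E
```

```text
t: 14.85
tool_pos: [0.5349, -0.1686, 0.1035]
orientation: [2.069, -2.364, 0.001]
ft_force: [-0.1, 0.0, -0.8]
width: 0.323
t: 15.35
tool_pos: [0.5154, -0.2671, 0.1029]
orientation: [2.07, -2.363, -0.0]
ft_force: [-0.0, 1.3, -0.8]
width: 0.321
t: 15.95
tool_pos: [0.5152, -0.2873, 0.0433]
orientation: [2.073, -2.36, 0.001]
ft_force: [0.2, -0.8, 0.2]
width: 0.326
[ 0.51545719 -0.28746352  0.04391065] 0.31976611896632917
```

View pics/w4.png

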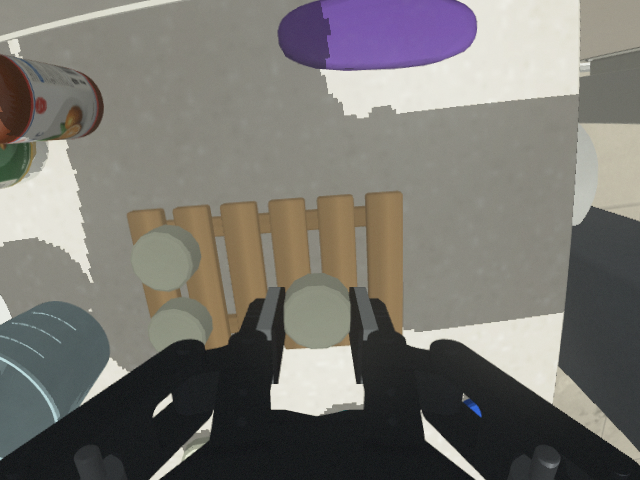

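The tablet is held level at (317,311), over the gap between slats 4 and 5. Lowering.

```bash
python3 -m creep '[[[0,0,-0.08,0,0,0,0.2],[0,0,-0.16,0,0,0,0.2],[0,0,-0.21,0,0,0,0.2],[0,0,-0.235,0,0,0,0.2],[0,0,-0.235,0,0,0,0.2],[0,0,-0.235,0,0,0,0.2]]]'
```

```text
t: 16.6
tool_pos: [0.5147, -0.2876, 0.0193]
orientation: [2.072, -2.361, 0.0]
ft_force: [-0.9, -0.2, 2.1]
width: 0.322
```

Light contact at the expected height. Releasing and retreating straight up.

```bash
python3 -m creep '[[[0,0,0,0,0,0,0.38],[0,0,0,0,0,0,0.45],[0,0,0,0,0,0,0.45],[0,0,0,0,0,0,0.45],[0,0,0.2,0,0,0,0.45],[0,0,0.6,0,0,0,0.45],[0,0,1,0,0,0,0.45],[0,0,1,0,0,0,0.45]]]'; python3 -m creep '[[[0,0.1,0.5,0,0,0,0.45],[-0.5,0.5,1,0,0,0,0.45],[-0.9,1,1,0,0,0,0.45],[-0.9,1,1,0,0,0,0.45]]]'
python3 - <<'E'
from h import *
print(state()['tool_pos'])
for n,b in(('top',(385,455,205,300)),('scene',(355,450,270,360))):
    c=grab(n);W,px,col=cloud(c,*b); cv2.imwrite(f'pics/{n}5.png',c['frame'])
    m=(W[:,2]>.025)&(W[:,2]<.04)&(np.linalg.norm(W[:,:2]-[.515,-.288],axis=1)<.03); print(n,'tab',m.sum(),np.median(W[m],0),(W[m].min(0)+W[m].max(0))/2,np.ptp(W[m],axis=0))
    if m.sum()>9: A=np.c_[W[m][:,:2],np.ones(m.sum())]; print('tilt',np.linalg.lstsq(A,W[m][:,2],rcond=None)[0])
    m=(W[:,2]>.025)&(W[:,2]<.035)&(W[:,0]>.55)&(W[:,0]<.62); print('cured',cv2.kmeans(W[m][:,:2].astype(np.float32),2,None,(3,50,1e-5),5,0)[2])
    b=(165,335,175,300) if n=='top' else (200,335,185,290)
    W,px,col=cloud(c,*b)
    m=(np.linalg.norm(W[:,:2]-[.557,.098],axis=1)<.02)&(W[:,2]>.055)&(W[:,2]<.1); print('knob',np.median(W[m],0))
    m=(W[:,1]>.15)&(W[:,2]>.008)&(W[:,2]<.05)&(abs(W[:,0]-.585)<.04); print('pad',W[m].max(0))
    m=(col[:,1]-col[:,0]>8)&(np.linalg.norm(W[:,:2]-[.53,.053],axis=1)<.025)&(W[:,2]>.025); print('thin',np.median(W[m],0))
E
```

```text
t: 17.4
tool_pos: [0.5176, -0.2891, 0.1268]
orientation: [-2.07, 2.357, -0.016]
ft_force: [0.5, 0.4, 1.3]
width: 0.449
t: 17.8
tool_pos: [0.4237, -0.1868, 0.2205]
orientation: [-2.07, 2.361, -0.002]
ft_force: [0.9, 0.2, 0.8]
width: 0.448
[ 0.42374123 -0.18675004  0.22047027]
top tab 191 [ 0.51709273 -0.28706846  0.03069162] [ 0.51635917 -0.28669311  0.0313025 ] [0.02903265 0.02850373 0.00982076]
tilt [ 0.01095277 -0.04582214  0.01176417]
cured [[ 0.5906781  -0.27176479]
 [ 0.5879413  -0.31125635]]
knob [0.55771601 0.0969762  0.07459595]
pad [0.60640014 0.17889985 0.04307576]
thin [0.5323705  0.05265126 0.03473296]
scene tab 209 [ 0.51194348 -0.28604963  0.02948536] [ 0.51277891 -0.28610745  0.02919336] [0.03137594 0.02895068 0.00786945]
tilt [ 0.02498796 -0.00715702  0.01458538]
cured [[ 0.586421   -0.27122623]
 [ 0.5836058  -0.31055284]]
knob [0.55131877 0.09509581 0.07296634]
pad [0.60325859 0.18049139 0.04146209]
thin [0.53077886 0.05543726 0.03441661]
```

View pics/scene5.png

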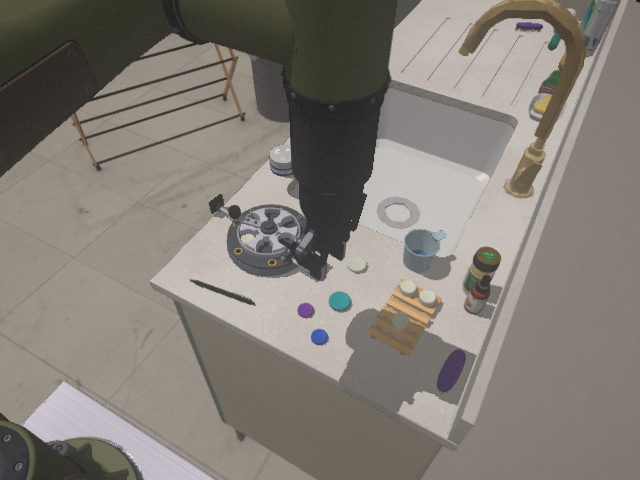

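The scene view shows the tablet flat on the board at (399,322). The cured tablets, jar, bottle and cup are unmoved, the thin tablet is in the dial at about (248,238), and the arm is clear. Handing in.

```bash
python3 -c "
from workcell import *
print(hand_in())"
```

```text
the job is handed in; nothing more can be done
None
```

I handed the job in at about t = 18 s of the 61 s allowed. The full tablet is on the curing board, the thin one is still in its die, and the dial is locked.

- **What I did:** I drew the index pin, turned the dial -60° to bring the full tablet to the outlet, and let the pin drop home. I then pushed the ejector to its stop, let it spring back, and placed the tablet across two slats near the middle of the board.
- **Pin and ejector:** The knob top is back at its home height (0.073–0.075 m), so the pin is home. The ejector pad is back at its starting position.
- **Tablets:** The placed tablet is at about (0.515, -0.287) with its top at 0.030 m. Its tilt fits at 0.05 rad or less, within camera noise. The thin tablet's top is still at 0.034–0.035 m, in its die.
- **Other things:** The cured tablets measured the same to within 0.3 mm. In the last picture the jar, bottle and cup look untouched; I did not measure them.

Some readings disagreed:
- The scene and top cameras differ by up to 6 mm in x.
- The two cameras gave the outlet die's angle about 6° apart. I took the dial as locked from the pin's spring pull and the knob height instead.
- On the first grip of the knob the tool stood about 5 mm above where I had commanded it. I raised it a further 3 mm to clear the pin before turning.

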